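# Unstack the tea things into their cut-out rests

### The job

The tea things were piled up in two stacks to clear the worktop. Take the stacks apart and stand each thing upright and fully down in the wooden rest whose cut-out has its outline: the oblong tin, the square caddy, the honey jar (large round) and the brown jar with the blue cap (small round). Do not tip anything over, and leave the pepper mill and the spice jar where they are.

Things in the scene. Friction and masses are not known exactly. Their poses are not given: they have to be found in the camera images.
- oblong_tin_centre (a point): Oblong plain metal tin with an overlapping lid, closed and rigid, flat top, 120 x 56 mm and 45 mm high, about 0.2 kg; it stands on the worktop with the honey jar on top of it. This point is its centre, 22.5 mm above its underside. x along its long side, y across its 56 mm width, z up.
- square_caddy_centre (a point): Square plain metal tea caddy with an overlapping lid, closed and rigid, flat top, 60 x 60 mm and 60 mm high, about 0.2 kg; it stands on the worktop with the brown jar on top of it. This point is its centre, 30 mm above its underside. x and y square to its sides, z up.
- honey_jar_centre (a point): Round glass jar of honey with a dark flat lid, 65 mm in diameter, 86 mm high, 0.33 kg, standing loosely on the oblong tin. This point is its centre, 43 mm above its underside. z up its axis.
- cocoa_jar_centre (a point): Small round brown jar with a blue cap, 47 mm in diameter, 88 mm high, 0.09 kg, standing loosely on the square caddy. This point is its centre, 44 mm above its underside. z up its axis.
- rest_oblong_floor (a point): The oblong tin's place: fixed varnished wooden rest, 154 x 90 mm, 14 mm thick, lying on the worktop, with one oblong, 132 x 68 mm, cut-out 8 mm deep (6 mm wider all round than the thing that belongs in it). This point lies at the centre of the cut-out's floor, 6 mm above the worktop and 8 mm below the rest's top. x along the long side of the cut-out, y across it. z up.
- rest_square_floor (a point): The square caddy's place: fixed varnished wooden rest, 98 x 98 mm, 14 mm thick, lying on the worktop, with one square, 72 x 72 mm, cut-out 8 mm deep (6 mm wider all round than the thing that belongs in it). This point lies at the centre of the cut-out's floor, 6 mm above the worktop and 8 mm below the rest's top. x and y square to the sides of the cut-out. z up.
- rest_large_round_floor (a point): The honey jar's place: fixed varnished wooden rest, 98 x 98 mm, 14 mm thick, lying on the worktop, with one large round, 77 mm diameter, cut-out 8 mm deep (6 mm wider all round than the thing that belongs in it). This point lies at the centre of the cut-out's floor, 6 mm above the worktop and 8 mm below the rest's top. x and y along the rest's sides. z up.
- rest_small_round_floor (a point): The brown jar's place: fixed varnished wooden rest, 98 x 98 mm, 14 mm thick, lying on the worktop, with one small round, 59 mm diameter, cut-out 8 mm deep (6 mm wider all round than the thing that belongs in it). This point lies at the centre of the cut-out's floor, 6 mm above the worktop and 8 mm below the rest's top. x and y along the rest's sides. z up.
- pepper_mill_centre (a point): Bystander: loose dark wooden pepper mill, 58 mm in diameter, 170 mm high, standing behind the work (wall cabinets overhang there, from about x = 0.6 m on and 0.52 m above the worktop: carry things low and near the front). This point is its centre, 85 mm up. z up its axis.
- spice_jar_centre (a point): Bystander: loose glass spice jar with a dark cap, 45 mm in diameter, 105 mm high, standing at the left. This point is its centre, 52.5 mm up. z up its axis.

How it is judged (in metres and radians):
At the end, for the whole second after the job is handed in: Each of the four things stands upright (within 0.08 rad) and at rest in its own cut-out: its centre within 12 mm sideways of the cut-out's centre and its underside within 3 mm of the cut-out's floor (horizontal distance between oblong_tin_centre and rest_oblong_floor below 0.012 m and z of oblong_tin_centre in the frame of rest_oblong_floor between 0.0195 and 0.0255 m and angle between each of oblong_tin_centre, square_caddy_centre, honey_jar_centre, cocoa_jar_centre's own z axis and vertical below 0.08 rad and linear speed of each of oblong_tin, square_caddy, honey_jar, cocoa_jar below 0.02 m/s and horizontal distance between square_caddy_centre and rest_square_floor below 0.012 m and z of square_caddy_centre in the frame of rest_square_floor between 0.027 and 0.033 m and horizontal distance between honey_jar_centre and rest_large_round_floor below 0.012 m and z of honey_jar_centre in the frame of rest_large_round_floor between 0.04 and 0.046 m and horizontal distance between cocoa_jar_centre and rest_small_round_floor below 0.012 m and z of cocoa_jar_centre in the frame of rest_small_round_floor between 0.041 and 0.047 m); the robot touches nothing.
It fails at once if one of the four things is tipped over (angle between any of oblong_tin_centre, square_caddy_centre, honey_jar_centre, cocoa_jar_centre's own z axis and vertical above 0.7 rad).
It fails at once if the pepper mill or the spice jar is knocked over or shifted by more than 30 mm (angle between any of pepper_mill_centre, spice_jar_centre's own z axis and vertical above 0.5 rad or distance of any of pepper_mill_centre, spice_jar_centre from where it was at the start of the episode above 0.03 m).
It also fails if it takes over 120 s, if anything falls off the work surface, if the arm or the gripper's body presses on something with over 40 N, if the wrist force passes 120 N, or if a joint passes its speed limit or range.

### The arm

A 6-joint arm with a two-finger parallel gripper is mounted at the origin on a cart in front of the work surface, level with it; the furniture and walls round the work are solid. World frame = base frame: x ahead of the robot, y to its left, z up, the work surface at z = 0. Lengths are in mm, angles in degrees, forces in N, time in s.
With the tool pointing down it reaches from about 350 to 850 mm from the base axis. Payload 8.1 kg.
Tool frame: the origin (TCP) lies at the very end of the fingers, on their centre line; the grasp point (between the pads) lies 19 mm behind it; z points along the fingers, y is the line along which they close (so a half turn about z gives the same grasp; the last joint's range is limited). The gripper opens to 85 mm and grips with 20 to 120 N. Pads are 22 mm wide; open, the fingers measure 114 mm over their backs; the gripper's body (76 mm by 85 mm) begins 54 mm behind the grasp point. The pads swing forward as they close: fully open they stand 13 mm farther back than shut.
Start: joints at [-78.977, 7.471, 85.268, -0, 87.261, -4.893], TCP at [164.565, -576.995, 193.192] pointing down, gripper open.
Joint ranges: [-169.43, 169.43], [-51.17, 129.36], [1.28, 143.12], [-76.62, 256.62], [0, 156.53], [-152.29, 152.29]. Speed limits (degrees/s): [136.94, 136.94, 159.86, 180, 180, 180].

### API

Orientations are given as [roll, pitch, yaw] about the fixed x, y, z axes, in that order (R = Rz(yaw) Ry(pitch) Rx(roll)).
In Python, from bench import r gives the robot as it stands.
- The arm moves only by the shell command python3 -m jog 'ROWS' [FORCE]. ROWS is JSON, a list of rows, each a list of 7 numbers: the turn, a rotation vector about the tool's x, y, z in degrees, then the shift along the tool's x, y, z in mm, then the closure, from -1 (fully open) to 1 (shut), so that 0 is half open. A call has 1 to 5 rows; each row shifts and turns the commanded pose from where the row before left it, along the tool's axes as they then stand; what a row does not reach is not made up. A row lasts 1/10 s, in which the tool goes at most 50 mm and 8.59 degrees, less where a joint would pass 70% of its speed; a pose out of reach is approached as far as the arm can. A call is refused whole if a number of a shift passes 50 or a number of a turn 8.59, either way. A call with a gripper value outside its range is refused whole. The fingers move at their own pace and stop on an object; FORCE is the grip in N (left out, the last holds). Time passes only in rows, so rows that do not move let the fingers close. It gives the time, the measured TCP pose, the force, the opening and the grip force at its end, in the units of the state.
- r.sense(): the state, without advancing time (a new reading comes with each control period).
- r.snapshot(name): name is "side" or "top"; returns a dict with "pixels" (480x640x3 uint8, red, green, blue), "fx", "fy", "cx", "cy" (pixels), "world_to_cam" (4x4, takes a point from world to camera coordinates). Camera axes: x right, y up, looking along -z (the intrinsics and any distortion apply to the point x, -y, -z); pixel columns grow to the right and rows downward; lengths in mm; the calibration is good to about 2 mm. A picture is of the moment at which its call begins. There is no depth.
- r.hand_in(): hands the job in; it is judged then, once.
The state is a dict: "time": time; "joint_pos": joint angles; "qd": joint speeds; "joint_efforts": joint torques, N m; "tool_pos": TCP position; "tcp_rot": TCP orientation; "ft_force": force on the tool from outside, world axes, zero at the start; "wrist_torque": the same for the moment, N m; "finger_gap": finger opening in mm; "grip_force": force on a finger pad.
Only numpy, scipy, OpenCV 4.12 (cv2) and the standard library are available. Lean on these libraries where they do the work, as an engineer would, in place of code of your own. Each camera call takes 0.05 s, during which the arm holds its last target. There are 200 camera calls.

## Working session

There is one attempt and no reset: what is moved stays moved. The work goes in short steps, Python scripts to look and compute and a shell command to move; the robot and the scene stay as the last step left them, time stands still between calls to the robot, and variables do not carry over. Pictures are saved under pics/ and viewed, at most 14 in all, crops included, and the job is handed in when it is done.

```bash
mkdir -p pics; python3 - <<'E'
from bench import r
import cv2,pickle
for n in("top","side"):
    s=r.snapshot(n); cv2.imwrite(f"pics/{n}0.png",s["pixels"][:,:,::-1]); pickle.dump(s,open(f"{n}0.pkl","wb"))
    print({k:v for k,v in s.items() if k!="pixels"})
print(r.sense())
E
```

```text
{'fx': 442.6914392286838, 'fy': 442.6914392286838, 'cx': 319.5302632903377, 'cy': 226.04925177422643, 'world_to_cam': array([[ 3.34146538e-02, -9.99429336e-01, -4.94601576e-03,
         6.96888775e+01],
       [ 9.75434610e-01,  3.15334717e-02,  2.18020555e-01,
        -5.48775879e+02],
       [-2.17740173e-01, -1.21095963e-02,  9.75931644e-01,
        -1.02311718e+03],
       [ 0.00000000e+00,  0.00000000e+00,  0.00000000e+00,
         1.00000000e+00]])}
{'fx': 521.0528055368709, 'fy': 521.0528055368709, 'cx': 328.03990145225976, 'cy': 239.78176442549469, 'world_to_cam': array([[-8.29402112e-01, -5.58050982e-01,  2.59082702e-02,
         4.83384101e+02],
       [ 2.53468217e-01, -3.34578174e-01,  9.07640517e-01,
        -1.82116946e+02],
       [-4.97841340e-01,  7.59365885e-01,  4.18948032e-01,
        -1.21441745e+03],
       [ 0.00000000e+00,  0.00000000e+00,  0.00000000e+00,
         1.00000000e+00]])}
{'time': 0.1, 'joint_pos': array([-7.89746871e+01,  7.51194738e+00,  8.53240203e+01,  3.10495650e-04,
        8.72614676e+01, -4.89255736e+00]), 'qd': array([-0.055396  , -0.04954687, -0.03805228,  0.05924673, -0.09382876,
       -0.0766606 ]), 'joint_efforts': array([ 1.15499352e-03, -5.70951855e+01, -5.01942337e+01, -2.12577916e-04,
        8.19372159e-03, -1.54963658e-05]), 'tool_pos': array([ 164.47543546, -576.42735558,  192.22782788]), 'tcp_rot': array([-1.79902946e+02, -8.61899782e-03,  1.59178479e+01]), 'ft_force': array([ 0.64468774, -0.36903058,  0.13773091]), 'wrist_torque': array([ 0.02377659, -0.00106853, -0.04330628]), 'grip_force': 0.0, 'finger_gap': 85.25845407029426}
```

View pics/top0.png

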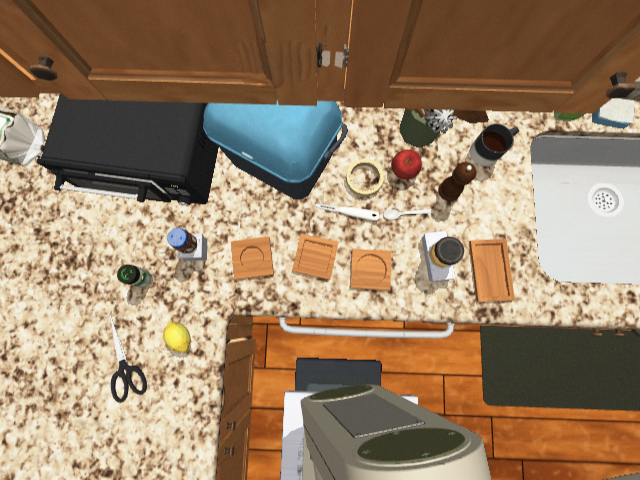

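View pics/side0.png

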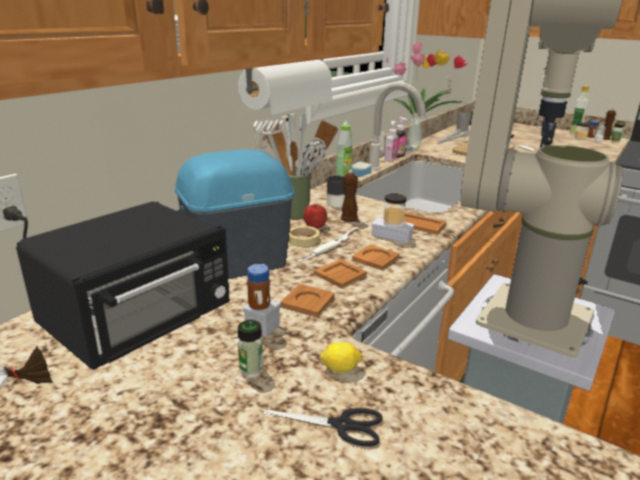

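The top view shows the rests at about (252,258) small round, (316,258) square, (371,269) large round and (492,270) oblong. The stacks are at (185,243), caddy and brown jar, and (442,255), tin and honey jar. In the side view the same things are in a row in front of the bin. I'll enlarge the top picture next.

```bash
python3 - <<'E'
import cv2,numpy as np
im=cv2.imread("pics/top0.png")
a=im[218:314,110:340];b=im[218:314,330:560]
f=lambda x:cv2.resize(x,None,fx=3.1,fy=3.1,interpolation=cv2.INTER_CUBIC)
o=np.vstack([f(a),f(b)])
for h in (0,1):
  for i,c in enumerate(range(110,340,10)):
    cv2.line(o,(int(i*31),h*297),(int(i*31),h*297+(12 if i%5 else 24)),(255,0,255),1)
  for j,rr in enumerate(range(220,314,10)):
    y=int(h*298+(rr-218)*3.1); cv2.line(o,(0,y),(12 if j%2 else 24,y),(255,0,255),1)
cv2.imwrite("pics/c0.png",o);print(o.shape)
s=cv2.imread("pics/side0.png")[180:390,220:450]
cv2.imwrite("pics/s0.png",cv2.resize(s,None,fx=2.8,fy=2.8,interpolation=cv2.INTER_CUBIC))
E
```

```text
(596, 713, 3)
```

View pics/c0.png

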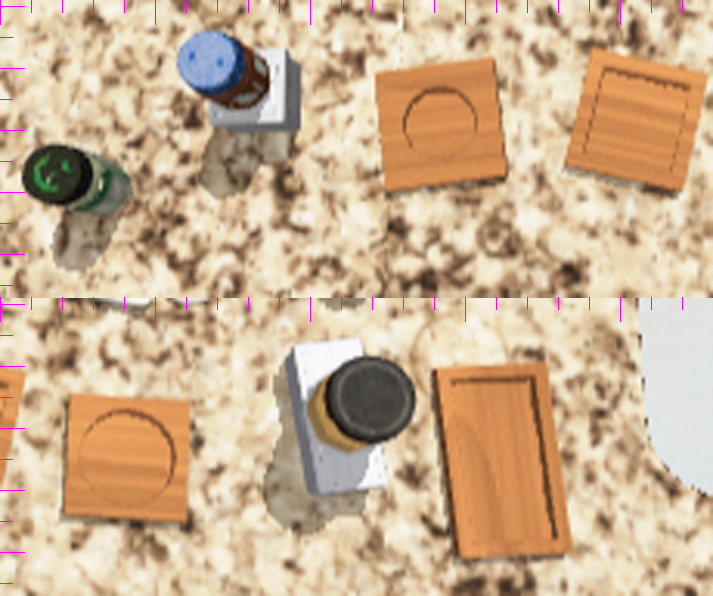

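View pics/s0.png

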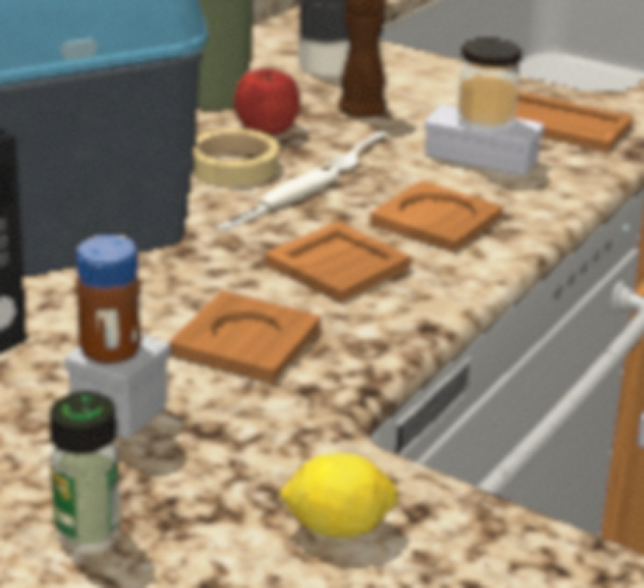

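The crops show all four rests, both tins with their jars on top, and the spice jar. I'll fit the poses from corner picks in both views.

```bash
cat >h.py <<'E'
import numpy as np,pickle
from scipy.optimize import least_squares
C={n:{k:v for k,v in pickle.load(open(n+"0.pkl","rb")).items() if k!="pixels"} for n in("top","side")}
def proj(n,P):
    c=C[n];P=np.atleast_2d(P);q=P@c["world_to_cam"][:3,:3].T+c["world_to_cam"][:3,3]
    return np.c_[c["cx"]+c["fx"]*q[:,0]/-q[:,2],c["cy"]-c["fy"]*q[:,1]/-q[:,2]]
def rect(p,L,W,z):  # far-left, far-right, near-right, near-left seen from top (x up, -y right)
    a=np.radians(p[2]);R=np.array([[np.cos(a),-np.sin(a)],[np.sin(a),np.cos(a)]])
    Q=np.array([[L,W],[L,-W],[-L,-W],[-L,W]])/2
    return np.c_[Q@R.T+p[:2],np.full(4,z)]
def fit(obs,L,W,z,p0):
    def f(p):
        return np.concatenate([(proj(n,rect(p,L,W,z)[i])-uv).ravel() for n,d in obs.items() for i,uv in d.items()])
    s=least_squares(f,p0,loss="soft_l1");print(np.round(s.x,1),"res",np.round(f(s.x),1));return s.x
def pt(obs,z,p0=(450,0)):
    f=lambda p:np.concatenate([(proj(n,[[*p,z]])[0]-uv) for n,uv in obs.items()])
    s=least_squares(f,p0);print(np.round(s.x,1),"res",np.round(f(s.x),1));return s.x
E
python3 - <<'E'
from h import *
A=lambda x,y:np.array([(x+.5)/3.1+109.5,(y+.5)/3.1+217.5])
B=lambda x,y:A(x,y)+[220,0]
S=lambda x,y:np.array([(x+.5)/2.8+219.5,(y+.5)/2.8+179.5])
e=lambda *l:dict(enumerate(l))
print("small");fit({"top":e(A(376,72),A(493,58),A(507,177),A(386,190)),"side":e(S(172,340),S(228,291),S(321,322),S(268,367))},98,98,14,[450,200,0])
print("square");fit({"top":e(A(592,47),A(708,76),A(683,192),A(565,167)),"side":e(S(265,258),S(343,222),S(411,258),S(342,287))},98,98,14,[450,100,0])
print("large");fit({"top":e(B(70,96),B(190,104),B(188,224),B(63,217)),"side":e(S(372,213),S(430,182),S(503,211),S(446,238))},98,98,14,[450,0,0])
print("oblong");fit({"top":e(B(434,70),B(546,64),B(571,253),B(460,260))},154,90,14,[450,-300,0])
print("tin");fit({"top":e(B(292,48),B(358,40),B(386,185),B(320,194))},120,56,45,[450,-200,0])
print("caddy");fit({"top":{1:A(288,48),2:A(281,129),3:A(209,124)}},60,60,60,[450,300,0])
print("honey");pt({"top":B(372,101),"side":S(491,50)},131)
print("cocoa");pt({"top":A(211,62),"side":S(107,248)},148)
print("spice");pt({"top":A(57,173),"side":S(83,406)},105)
print("mill");pt({"top":np.array([467,170])},170)
E
```

```text
small
[469.6 256.1   8.1] res [ 0.1 -0.2  0.8  0.2 -0.4  0.1 -0.6  0.2 -1.5 -0.1 -1.5 -0.7  0.6 -2.3
  1.3  0.9]
square
[477.6  96.8 -10.9] res [ 0.   0.9  0.2 -0.1 -0.1  0.3 -0.3 -0.3  0.2 -2.  -2.  -0.4  0.6 -0.8
 -0.3  1.3]
large
[450.1 -43.5  -2.6] res [ 0.2 -0.1  0.3  0.2 -0.8  0.6 -0.  -0.3 -0.8 -0.4 -2.8 -0.9  0.5 -1.8
  2.9  1. ]
oblong
[ 459.7 -345.3    4.9] res [ 0.3 -0.2 -0.5 -0.1  0.4  0.3 -0.2 -0. ]
tin
[ 486.6 -206.5    9.4] res [-0.6 -0.5  0.4 -0.8  0.9  0.5 -0.6  0.7]
caddy
[487.1 401.8   0.9] res [ 0.2  0.7  0.6 -1.1 -1.   0.1]
honey
[ 484.2 -207.7] res [-0.3 -0.   0.3 -0.9]
cocoa
[490.8 404.2] res [-0.6 -0.4  0.6 -0.4]
spice
[410.8 524.1] res [-0.6 -0.1  0.3 -0.6]
mill
[ 662.  -241.8] res [0. 0.]
```

```bash
cat >go.py <<'E'
# python3 go.py x y z yaw : turn about tool z (deg), then shift in tool axes before and after the turn
import sys,numpy as np
from scipy.spatial.transform import Rotation as R
from bench import r
s=r.sense();p=s["tool_pos"];e=s["tcp_rot"]
t=np.array([float(v) for v in sys.argv[1:4]]);yaw=float(sys.argv[4]) if len(sys.argv)>4 else e[2]
Q=R.from_euler("xyz",e,degrees=True);T=R.from_euler("xyz",[180,0,yaw],degrees=True)
print("t",round(s["time"],1),"pos",p.round(1),"rpy",e.round(1),"gap",round(s["finger_gap"],1),"grip",round(s["grip_force"],1),"F",s["ft_force"].round(1),"q",s["joint_pos"].round(0))
print("turn",(Q.inv()*T).as_rotvec(degrees=True).round(2),"shift now",Q.inv().apply(t-p).round(1),"shift after turn",T.inv().apply(t-p).round(1))
E
python3 go.py 484 -207 190
```

```text
t 0.1 pos [ 164.5 -576.4  192.2] rpy [-179.9   -0.    15.9] gap 85.3 grip 0.0 F [ 0.6 -0.4  0.1] q [-79.   8.  85.   0.  87.  -5.]
turn [-0.1  -0.01  0.  ] shift now [ 408.6 -267.6    2.7] shift after turn [ 408.6 -267.6    2.2]
```

```bash
python3 -m jog '[[0,0,0,40.8,-26.8,0,-1],[0,0,0,40.8,-26.8,0,-1],[0,0,0,40.8,-26.8,0,-1],[0,0,0,40.8,-26.8,0,-1],[0,0,0,40.8,-26.8,0,-1]]' 35
python3 -m jog '[[0,0,0,40.8,-26.8,0,-1],[0,0,0,40.8,-26.8,0,-1],[0,0,0,40.8,-26.8,0,-1],[0,0,0,40.8,-26.8,0,-1],[0,0,0,30,-20,0,-1]]'
python3 -m jog '[[0,0,0,0,0,0,-1],[0,0,0,0,0,0,-1]]'
python3 go.py 484.5 -207.5 80
```

```text
time: 0.6
tool_pos: [324.7, -390.4, 192.8]
tcp_rot: [-180.0, 0.0, 15.9]
ft_force: [1.0, -0.7, 0.2]
finger_gap: 85.6
grip_force: 0.0
time: 1.1
tool_pos: [476.1, -214.3, 192.9]
tcp_rot: [-180.0, -0.0, 16.0]
ft_force: [0.4, -0.3, 1.0]
finger_gap: 85.3
grip_force: 0.0
time: 1.3
tool_pos: [474.9, -216.1, 192.7]
tcp_rot: [-180.0, 0.1, 16.0]
ft_force: [-0.1, 0.1, 0.6]
finger_gap: 85.5
grip_force: 0.0
t 1.3 pos [ 474.9 -216.1  192.7] rpy [-1.8e+02  1.0e-01  1.6e+01] gap 85.5 grip 0.0 F [-0.1  0.1  0.6] q [-30.  -5.  98.  -0.  87.  44.]
turn [-0.03  0.06 -0.  ] shift now [ 11.7  -5.6 112.7] shift after turn [ 11.6  -5.6 112.7]
```

```bash
python3 -m jog '[[0,0,0,11.6,-5.6,0,-1],[0,0,0,0,0,38,-1],[0,0,0,0,0,38,-1],[0,0,0,0,0,36,-1],[0,0,0,0,0,0,-1]]'
python3 - <<'E'
from bench import r
import cv2
a=cv2.resize(r.snapshot("top")["pixels"][200:320,370:530,::-1],None,fx=3,fy=3,interpolation=2)
b=cv2.resize(r.snapshot("side")["pixels"][130:290,330:490,::-1],None,fx=2.25,fy=2.25,interpolation=2)
cv2.imwrite("pics/g1.png",cv2.hconcat([a,b[:360]]))
E
python3 go.py 484.5 -207.5 80
```

```text
time: 1.8
tool_pos: [480.1, -206.7, 75.4]
tcp_rot: [-179.6, 0.4, 15.8]
ft_force: [0.2, 0.7, -0.8]
finger_gap: 85.6
grip_force: 0.0
t 1.9 pos [ 484.  -208.6   81.4] rpy [-1.799e+02  1.000e-01  1.580e+01] gap 85.6 grip 0.0 F [0.  0.1 1.5] q [-29.   1. 104.  -0.  75.  45.]
turn [-0.06  0.06 -0.  ] shift now [ 0.8 -1.   1.4] shift after turn [ 0.8 -1.   1.4]
```

View pics/g1.png

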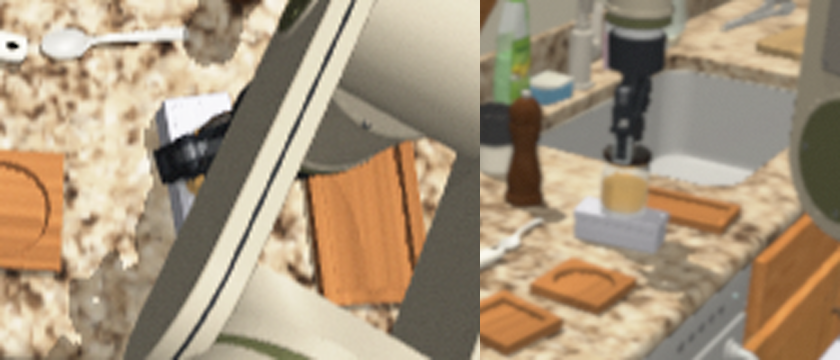

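The fingers stand round the honey jar with no contact, at side crop (625,150). I'll close them.

```bash
python3 -m jog '[[0,0,0,0,-0.5,0,1],[0,0,0,0,0,0,1],[0,0,0,0,0,0,1],[0,0,0,0,0,0,1],[0,0,0,0,0,0,1]]' 35
python3 -m jog '[[0,0,0,0,0,0,1],[0,0,0,0,0,0,1],[0,0,0,0,0,0,1]]'
python3 - <<'E'
from bench import r
import cv2
b=cv2.resize(r.snapshot("side")["pixels"][130:270,340:480,::-1],None,fx=4,fy=4,interpolation=2)
cv2.imwrite("pics/g2.png",b)
E
python3 go.py 484.5 -207.5 80
```

```text
time: 2.4
tool_pos: [486.3, -208.9, 84.6]
tcp_rot: [179.8, -0.2, 15.9]
ft_force: [-2.9, 1.2, 7.4]
finger_gap: 62.1
grip_force: 36.4
time: 2.7
tool_pos: [486.3, -208.9, 84.6]
tcp_rot: [179.8, -0.2, 15.9]
ft_force: [-1.7, 1.2, 6.7]
finger_gap: 62.4
grip_force: 36.4
t 2.8 pos [ 486.3 -208.9   84.6] rpy [179.8  -0.2  15.9] gap 62.4 grip 36.4 F [-2.1  1.4  6.4] q [-29.   1. 104.  -0.  75.  45.]
turn [ 0.2 -0.2 -0. ] shift now [-1.3 -1.8  4.6] shift after turn [-1.3 -1.8  4.6]
```

View pics/g2.png

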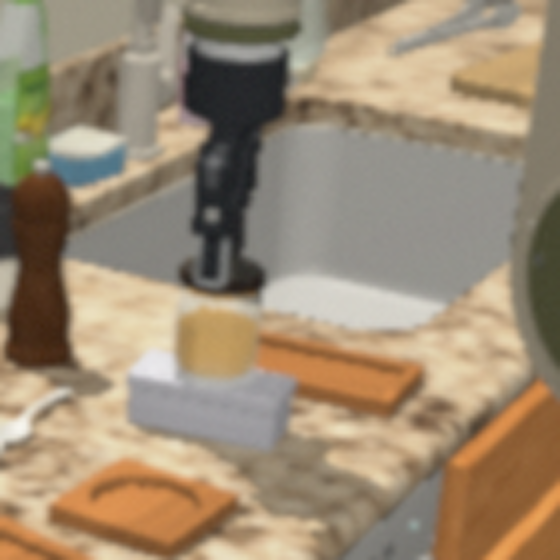

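```bash
python3 - <<'E'
from h import *
y=np.array([-.27,.96])*36
for z in(85,95,105,115,125): print(z,(proj("side",[[486+y[0],-209+y[1],z],[486-y[0],-209-y[1],z],[484,-207,z]])-[339.5+.5,130])*4)
E
```

```text
85 [[205.09056296 339.35978913]
 [224.37884818 306.90668802]
 [216.06074235 324.18286179]]
95 [[206.12646475 326.83860953]
 [225.42496601 294.78543321]
 [217.10704966 311.84869418]]
105 [[207.16800274 314.2493038 ]
 [226.4765548  282.60078714]
 [218.15894612 299.4486402 ]]
115 [[208.21522307 301.59131444]
 [227.53365756 270.35225122]
 [219.21647662 286.98217051]]
125 [[209.26817236 288.86407782]
 [228.59631778 258.03932163]
 [220.27968654 274.44875009]]
```

```bash
python3 -m jog '[[0,0,0,0,0,-10,1],[0,0,0,0,0,-25,1],[0,0,0,0,0,-25,1],[0,0,0,0,0,0,1],[0,0,0,0,0,0,1]]'
python3 - <<'E'
from bench import r
import cv2
b=cv2.resize(r.snapshot("side")["pixels"][110:250,340:480,::-1],None,fx=4,fy=4,interpolation=2)
cv2.imwrite("pics/g3.png",b)
E
python3 go.py 450 -43.5 140
```

```text
time: 3.25
tool_pos: [485.0, -208.2, 142.0]
tcp_rot: [179.9, -0.1, 15.9]
ft_force: [-0.2, 0.2, -3.9]
finger_gap: 62.0
grip_force: 39.6
t 3.3 pos [ 484.1 -207.7  140.5] rpy [-180.     0.    15.9] gap 62.2 grip 39.6 F [-0.   0.6 -3.9] q [-29.  -2. 101.   0.  81.  45.]
turn [-0.02  0.02 -0.  ] shift now [  12.2 -167.2    0.6] shift after turn [  12.2 -167.2    0.5]
```

View pics/g3.png

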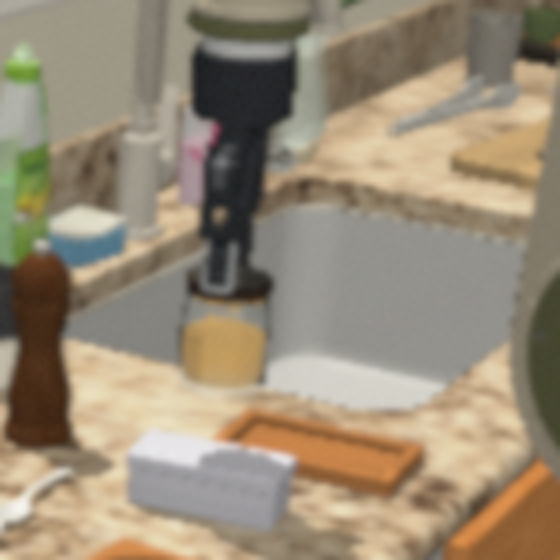

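The honey jar hangs level in the gripper, lid centre at crop (229,278), and the tin stands undisturbed below at (210,480).

```bash
python3 - <<'E'
from h import *
a=np.radians(15.9);x=np.array([np.cos(a),np.sin(a)])
for d in(-5,0,5):
  for z in (186,):
    P=np.array([484.1,-207.7])+d*x;o=np.c_[32.5*np.cos(np.linspace(0,6.28,60)),32.5*np.sin(np.linspace(0,6.28,60))]
    for zz in (z,z-86):
      q=(proj("side",np.c_[P+o,np.full(60,zz)])-[339.5,109.5])*4
      print(d,zz,q.min(0).round(),q.max(0).round())
E
```

```text
-5 186 [192. 265.] [280. 293.]
-5 100 [183. 373.] [270. 404.]
0 186 [185. 265.] [274. 292.]
0 100 [177. 372.] [263. 403.]
5 186 [178. 264.] [267. 292.]
5 100 [170. 371.] [257. 402.]
```

```bash
python3 -m jog '[[0,0,0,3,-30,0,1],[0,0,0,3,-40,0,1],[0,0,0,3,-40,0,1],[0,0,0,3,-35,0,1],[0,0,0,0,-22,0,1]]'
python3 -m jog '[[0,0,0,0,0,0,1],[0,0,0,0,0,0,1],[0,0,0,0,0,0,1]]'
python3 go.py 450 -43.5 60
```

```text
time: 3.8
tool_pos: [448.3, -41.5, 139.1]
tcp_rot: [-179.9, 0.2, 16.0]
ft_force: [1.1, -0.0, -3.6]
finger_gap: 62.1
grip_force: 39.8
time: 4.1
tool_pos: [449.8, -44.5, 140.4]
tcp_rot: [-180.0, 0.1, 15.9]
ft_force: [-0.3, 0.1, -3.9]
finger_gap: 61.9
grip_force: 39.9
t 4.1 pos [449.8 -44.5 140.4] rpy [-1.80e+02  1.00e-01  1.59e+01] gap 61.9 grip 39.9 F [-0.3  0.1 -3.9] q [-12. -14. 112.  -0.  83.  62.]
turn [-0.01  0.07 -0.  ] shift now [ 0.6 -0.9 80.4] shift after turn [ 0.5 -0.9 80.4]
```

```bash
python3 -m jog '[[0,0,0,0.5,-1,30,1],[0,0,0,0,0,35,1],[0,0,0,0,0,15,1],[0,0,0,0,0,0,1],[0,0,0,0,0,0,1]]'
python3 - <<'E'
from bench import r
import cv2
b=cv2.resize(r.snapshot("side")["pixels"][170:290,310:470,::-1],None,fx=4,fy=4,interpolation=2)
cv2.imwrite("pics/g4.png",b)
E
python3 go.py 450 -43.5 46
```

```text
time: 4.6
tool_pos: [450.4, -43.5, 61.4]
tcp_rot: [-180.0, 0.0, 15.9]
ft_force: [-0.4, 0.8, -2.8]
finger_gap: 62.1
grip_force: 40.1
t 4.7 pos [451.2 -43.6  62.3] rpy [ 1.80e+02 -1.00e-01  1.59e+01] gap 61.9 grip 40.1 F [ 1.  -0.6 -4.6] q [-12. -10. 116.  -0.  73.  62.]
turn [ 0.04 -0.07 -0.  ] shift now [-1.2 -0.4 16.3] shift after turn [-1.2 -0.4 16.3]
```

View pics/g4.png

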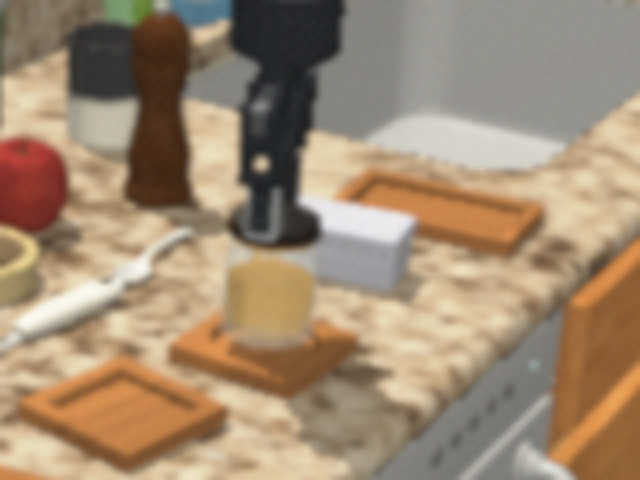

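The jar hovers over the large round cut-out, foot at crop (270,345) with the rest centred near (262,345). I'll lower it, watching the force.

```bash
python3 -m jog '[[0,0,0,-1,0,5,1],[0,0,0,0,0,4,1],[0,0,0,0,0,0,1],[0,0,0,0,0,3,1],[0,0,0,0,0,0,1]]'
python3 -m jog '[[0,0,0,0,0,2,1],[0,0,0,0,0,0,1]]'
python3 -m jog '[[0,0,0,0,0,2,1],[0,0,0,0,0,0,1]]'
```

```text
time: 5.15
tool_pos: [449.2, -43.0, 48.9]
tcp_rot: [-180.0, 0.0, 15.9]
ft_force: [-1.2, -0.1, -4.7]
finger_gap: 62.2
grip_force: 40.2
time: 5.35
tool_pos: [449.2, -43.1, 46.9]
tcp_rot: [-180.0, 0.0, 15.9]
ft_force: [0.7, 0.0, -3.8]
finger_gap: 61.7
grip_force: 40.2
time: 5.55
tool_pos: [450.0, -43.0, 46.0]
tcp_rot: [180.0, -0.1, 15.9]
ft_force: [-1.8, 2.2, 3.5]
finger_gap: 62.0
grip_force: 41.4
```

```bash
python3 -m jog '[[0,0,0,0,0,1,1],[0,0,0,0,0,0,-1],[0,0,0,0,0,0,-1],[0,0,0,0,0,0,-1],[0,0,0,0,0,0,-1]]'
python3 -m jog '[[0,0,0,0,0,0,-1],[0,0,0,0,0,-40,-1],[0,0,0,0,0,-40,-1],[0,0,0,0,0,-30,-1],[0,0,0,0,0,0,-1]]'
python3 go.py 486.5 -206.5 150 9.4
```

```text
time: 6.05
tool_pos: [449.4, -43.2, 44.1]
tcp_rot: [180.0, 0.0, 15.9]
ft_force: [0.6, -0.1, 0.2]
finger_gap: 85.6
grip_force: 0.0
time: 6.55
tool_pos: [452.7, -43.8, 159.6]
tcp_rot: [179.8, -0.4, 15.9]
ft_force: [1.3, -0.0, 0.0]
finger_gap: 85.8
grip_force: 0.0
t 6.5 pos [452.7 -43.8 159.6] rpy [179.8  -0.4  15.9] gap 85.8 grip 0.0 F [ 1.3 -0.   0. ] q [-12. -15. 110.  -0.  84.  62.]
turn [ 0.21 -0.46  6.52] shift now [-12.1 165.7  10.2] shift after turn [  6.8 166.    9.6]
```

```bash
python3 -m jog '[[0,0,6.5,0,0,0,-1],[0,0,0,6.8,40,0,-1],[0,0,0,0,-40,0,-1]]' >/dev/null; python3 - <<'E'
from bench import r
import cv2
a=cv2.resize(r.snapshot("top")["pixels"][210:310,340:530,::-1],None,fx=4,fy=4,interpolation=2)[:, :760]
b=cv2.resize(r.snapshot("side")["pixels"][180:230,330:460,::-1],None,fx=4,fy=4,interpolation=2)
b=cv2.copyMakeBorder(b,0,0,0,240,0)
cv2.imwrite("pics/g5.png",cv2.vconcat([a,b]))
E
python3 go.py 486.5 -206.5 150 9.4
```

```text
t 7.0 pos [455.  -41.5 152.8] rpy [-1.799e+02  1.000e-01  9.200e+00] gap 85.6 grip 0.0 F [ 0.6 -0.1 -0.7] q [-12. -14. 110.   0.  84.  69.]
turn [-0.14  0.11 -0.17] shift now [  4.6 167.9   2.4] shift after turn [  4.1 167.9   2.8]
```

View pics/g5.png

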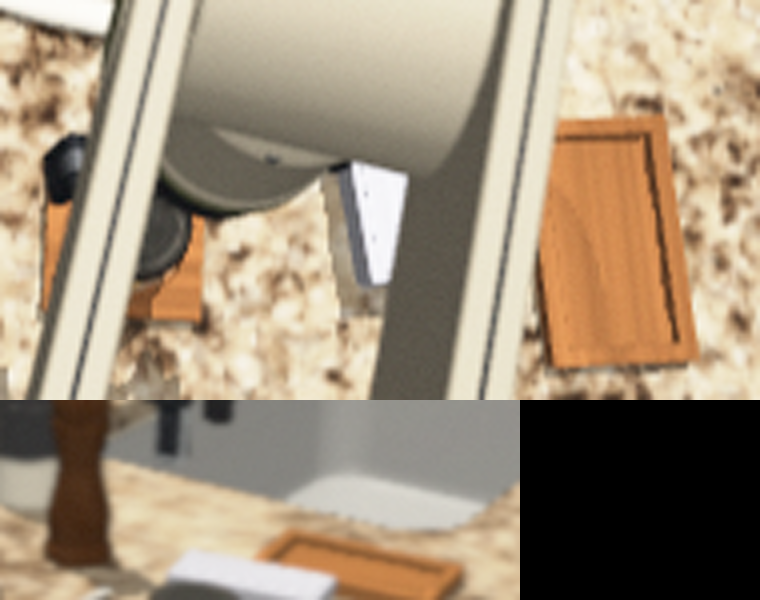

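```bash
python3 - <<'E'
from h import *
y=np.array([np.sin(np.radians(9.2)),-np.cos(np.radians(9.2))])
for z in(153,166,180,190,200):print(z,proj("side",[[*(np.array([455,-41.5])-y*49),z],[*(np.array([455,-41.5])+y*49),z]]).round(1))
E
```

```text
153 [[370.9 214. ]
 [383.3 202.3]]
166 [[371.2 209.3]
 [383.6 197.9]]
180 [[371.6 204.3]
 [384.  193.2]]
190 [[371.8 200.7]
 [384.2 189.7]]
200 [[372.  197.1]
 [384.5 186.3]]
```

The crop shows the tin's left edge at (352,163)–(370,285), so the tin has not moved. The fingertips appear higher than I expected, so I'll descend in stages and check the force.

```bash
python3 -m jog '[[0,0,0,2,40,0,-1],[0,0,0,2,45,0,-1],[0,0,0,0,45,0,-1],[0,0,0,0,37,0,-1],[0,0,0,0,0,0,-1]]' >/dev/null
python3 -m jog '[[0,0,0,0,0,0,-1],[0,0,0,0,0,40,-1],[0,0,0,0,0,40,-1],[0,0,0,0,0,20,-1],[0,0,0,0,0,0,-1]]'
python3 -m jog '[[0,0,0,0,0,0,-1],[0,0,0,0,0,0,-1]]' >/dev/null
python3 go.py 486.5 -206.5 14 9.4
```

```text
time: 7.95
tool_pos: [484.2, -203.0, 50.0]
tcp_rot: [-179.7, 0.3, 9.5]
ft_force: [-0.2, 0.4, 0.6]
finger_gap: 85.7
grip_force: 0.0
t 8.2 pos [ 488.8 -206.3   56.3] rpy [ 1.799e+02 -1.000e-01  9.500e+00] gap 85.3 grip 0.0 F [ 0.5 -0.2  0.1] q [-28.   3. 105.   0.  72.  52.]
turn [ 0.11 -0.14  0.07] shift now [-2.4 -0.2 42.3] shift after turn [-2.3 -0.1 42.3]
```

```bash
python3 -m jog '[[0,0,0,-2,0,20,-1],[0,0,0,0,0,20,-1],[0,0,0,0,0,2,-1],[0,0,0,0,0,0,-1],[0,0,0,0,0,0,-1]]'
python3 - <<'E'
from bench import r
import cv2
b=cv2.resize(r.snapshot("side")["pixels"][150:270,320:480,::-1],None,fx=4,fy=4,interpolation=2)
cv2.imwrite("pics/g6.png",b)
E
python3 go.py 486.5 -206.5 14 9.4
```

```text
time: 8.65
tool_pos: [486.7, -207.1, 14.1]
tcp_rot: [179.9, -0.1, 9.4]
ft_force: [0.7, 0.5, 0.3]
finger_gap: 85.6
grip_force: 0.0
t 8.7 pos [ 486.7 -207.1   14. ] rpy [ 1.799e+02 -1.000e-01  9.400e+00] gap 85.3 grip 0.0 F [ 0.5 -0.8  0.4] q [-29.   6. 107.  -0.  67.  52.]
turn [ 0.1  -0.13  0.02] shift now [-0.1 -0.6  0. ] shift after turn [-0.1 -0.6  0. ]
```

View pics/g6.png

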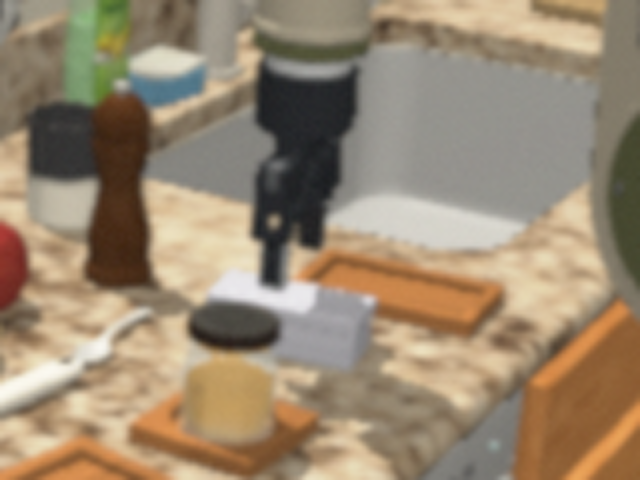

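The picture shows the honey jar seated in its rest at (228,390). The fingertips, at (272,285), stand well above the reported TCP, around the tin's top edge, so I need to go lower, carefully.

```bash
python3 -m jog '[[0,0,0,0,0,8,-1],[0,0,0,0,0,6,-1],[0,0,0,0,0,0,-1],[0,0,0,0,0,0,-1]]'
python3 -m jog '[[0,0,0,0,0,5,-1],[0,0,0,0,0,0,-1]]'
python3 -m jog '[[0,0,0,0,0,5,-1],[0,0,0,0,0,0,-1]]'

```

```text
time: 9.1
tool_pos: [485.0, -206.2, -2.3]
tcp_rot: [-180.0, 0.0, 9.4]
ft_force: [-0.8, 0.4, -0.5]
finger_gap: 85.3
grip_force: 0.0
time: 9.3
tool_pos: [485.0, -206.2, -7.5]
tcp_rot: [-180.0, 0.0, 9.4]
ft_force: [0.5, 1.0, 0.1]
finger_gap: 85.3
grip_force: 0.0
time: 9.5
tool_pos: [484.9, -206.2, -12.6]
tcp_rot: [-180.0, 0.0, 9.4]
ft_force: [-0.4, -1.5, 0.2]
finger_gap: 85.6
grip_force: 0.0
```

```bash
python3 -m jog '[[0,0,0,0,0,4,-1],[0,0,0,0,0,0,-1],[0,0,0,0,0,0,1],[0,0,0,0,0,0,1],[0,0,0,0,0,0,1]]' 40
python3 -m jog '[[0,0,0,0,0,0,1],[0,0,0,0,0,0,1],[0,0,0,0,0,0,1],[0,0,0,0,0,0,1]]'
python3 -m jog '[[0,0,0,0,0,-10,1],[0,0,0,0,0,-15,1],[0,0,0,0,0,-15,1],[0,0,0,0,0,0,1],[0,0,0,0,0,0,1]]'
python3 - <<'E'
from bench import r
import cv2
b=cv2.resize(r.snapshot("side")["pixels"][150:270,320:480,::-1],None,fx=4,fy=4,interpolation=2)
cv2.imwrite("pics/g7.png",b)
E
python3 go.py 459.7 -345.3 30 4.9
```

```text
time: 10.0
tool_pos: [485.7, -206.6, -15.4]
tcp_rot: [180.0, -0.0, 9.4]
ft_force: [1.9, -1.8, 3.9]
finger_gap: 55.1
grip_force: 44.2
time: 10.4
tool_pos: [485.7, -206.6, -15.5]
tcp_rot: [180.0, -0.0, 9.4]
ft_force: [-0.0, -0.2, 4.3]
finger_gap: 55.2
grip_force: 43.9
time: 10.9
tool_pos: [486.1, -206.8, 25.2]
tcp_rot: [179.9, -0.1, 9.4]
ft_force: [0.5, 0.3, -2.6]
finger_gap: 54.9
grip_force: 43.4
t 10.9 pos [ 485.4 -206.4   24.4] rpy [180.   -0.    9.4] gap 55.0 grip 43.4 F [ 0.1 -0.2 -2.5] q [-29.   5. 106.   0.  69.  52.]
turn [ 0.01 -0.02  4.52] shift now [-48.1 132.8  -5.6] shift after turn [-37.5 136.1  -5.6]
```

View pics/g7.png

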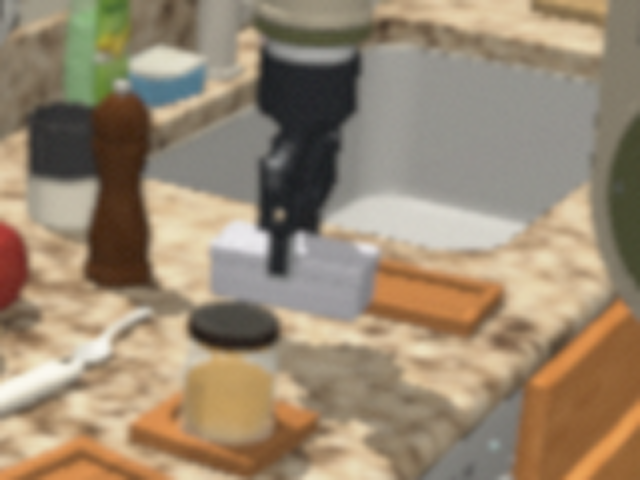

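The tin hangs level, with the near fingertip at crop (280,272), about halfway down its side. I'll carry it over to the oblong rest.

```bash
python3 -m jog '[[0,0,4.5,0,0,0,1],[0,0,0,-9.5,34,0,1],[0,0,0,-9.5,34,0,1],[0,0,0,-9.5,34,0,1],[0,0,0,-9.5,34,0,1]]'
python3 -m jog '[[0,0,0,0,0,0,1],[0,0,0,0,0,0,1],[0,0,0,0,0,0,1]]'
python3 go.py 459.2 -345.3 3 4.9
```

```text
time: 11.45
tool_pos: [458.3, -345.9, 23.2]
tcp_rot: [-179.9, 0.1, 4.9]
ft_force: [0.2, -0.3, -2.3]
finger_gap: 55.3
grip_force: 43.4
time: 11.75
tool_pos: [458.8, -343.9, 23.3]
tcp_rot: [-179.9, 0.1, 4.9]
ft_force: [1.0, -0.7, -2.1]
finger_gap: 55.4
grip_force: 43.6
t 11.8 pos [ 458.8 -343.9   23.3] rpy [-1.799e+02  1.000e-01  4.900e+00] gap 55.4 grip 43.6 F [ 1.  -0.7 -2.1] q [-42.  12.  99.   0.  69.  43.]
turn [-0.09  0.06  0.03] shift now [ 0.3  1.4 20.3] shift after turn [ 0.3  1.4 20.3]
```

```bash
python3 -m jog '[[0,0,0,0.3,1.4,14,1],[0,0,0,0,0,6,1],[0,0,0,0,0,0,1],[0,0,0,0,0,5,1],[0,0,0,0,0,0,1]]'
python3 -m jog '[[0,0,0,0,0,4,1],[0,0,0,0,0,0,1]]'
python3 -m jog '[[0,0,0,0,0,2,1],[0,0,0,0,0,0,1]]'
python3 -m jog '[[0,0,0,0,0,2,1],[0,0,0,0,0,0,1]]'
```

```text
time: 12.25
tool_pos: [459.4, -346.0, -1.5]
tcp_rot: [-180.0, 0.0, 4.9]
ft_force: [-0.3, -0.2, -1.4]
finger_gap: 55.0
grip_force: 43.7
time: 12.45
tool_pos: [459.4, -346.4, -5.2]
tcp_rot: [-180.0, 0.0, 4.9]
ft_force: [-0.8, 0.9, -2.9]
finger_gap: 54.8
grip_force: 43.7
time: 12.65
tool_pos: [459.5, -346.5, -7.0]
tcp_rot: [-180.0, 0.0, 4.9]
ft_force: [-0.5, 0.4, -1.2]
finger_gap: 55.2
grip_force: 43.7
time: 12.85
tool_pos: [459.5, -346.5, -9.0]
tcp_rot: [-180.0, 0.0, 4.9]
ft_force: [-0.3, 0.6, -2.5]
finger_gap: 55.1
grip_force: 43.7
```

In the cut-out, past the rim. I'll take the last millimetres, then release.

```bash
python3 -m jog '[[0,0,0,0,0,1,1],[0,0,0,0,0,0,1]]'
python3 -m jog '[[0,0,0,0,0,1,1],[0,0,0,0,0,0,1],[0,0,0,0,0,1,1],[0,0,0,0,0,0,1]]'
```

```text
time: 13.05
tool_pos: [459.7, -346.6, -9.4]
tcp_rot: [180.0, -0.0, 4.9]
ft_force: [-2.2, 1.3, 1.6]
finger_gap: 55.2
grip_force: 44.1
time: 13.45
tool_pos: [459.8, -346.8, -9.4]
tcp_rot: [180.0, -0.0, 4.9]
ft_force: [-9.4, 7.5, 20.9]
finger_gap: 54.6
grip_force: 46.3
```

```bash
python3 -m jog '[[0,0,0,0,0,-2,1],[0,0,0,0,0,0,-1],[0,0,0,0,0,0,-1],[0,0,0,0,0,0,-1],[0,0,0,0,0,0,-1]]'
python3 -m jog '[[0,0,0,0,0,-30,-1],[0,0,0,0,0,-45,-1],[0,0,0,0,0,-45,-1],[0,0,0,0,0,-40,-1],[0,0,0,0,0,0,-1]]'
python3 -m jog '[[0,0,4,0,0,0,-1],[0,0,0,0,0,0,-1]]' >/dev/null
python3 go.py 490.8 404.2 150 0.9
```

```text
time: 13.95
tool_pos: [459.5, -346.5, -10.0]
tcp_rot: [-180.0, 0.0, 4.9]
ft_force: [0.0, -0.1, -0.7]
finger_gap: 85.4
grip_force: 0.0
time: 14.45
tool_pos: [463.0, -349.6, 158.1]
tcp_rot: [179.5, -0.5, 4.9]
ft_force: [1.4, 0.5, 0.7]
finger_gap: 85.4
grip_force: 0.0
t 14.7 pos [ 459.6 -346.6  150.1] rpy [180.   -0.    0.8] gap 85.2 grip 0.0 F [-0.6  0.5 -0.4] q [-42.   5.  92.   0.  83.  47.]
turn [ 0.01 -0.01 -0.05] shift now [  42.2 -750.2   -0. ] shift after turn [ 4.300e+01 -7.502e+02  1.000e-01]
```

```bash
python3 -m jog '[[0,0,0,2.6,-47,0,-1],[0,0,0,2.6,-47,0,-1],[0,0,0,2.6,-47,0,-1],[0,0,0,2.6,-47,0,-1],[0,0,0,2.6,-47,0,-1]]' >/dev/null
python3 -m jog '[[0,0,0,2.6,-47,0,-1],[0,0,0,2.6,-47,0,-1],[0,0,0,2.6,-47,0,-1],[0,0,0,2.6,-47,0,-1],[0,0,0,2.6,-47,0,-1]]' >/dev/null
python3 -m jog '[[0,0,0,2.6,-47,0,-1],[0,0,0,2.6,-47,0,-1],[0,0,0,2.6,-47,0,-1],[0,0,0,2.6,-47,0,-1],[0,0,0,2.6,-47,0,-1]]' >/dev/null
python3 -m jog '[[0,0,0,3,-30,0,-1],[0,0,0,0,-15,0,-1],[0,0,0,0,0,0,-1],[0,0,0,0,0,0,-1]]' >/dev/null
python3 go.py 490.5 404 80 0.9
```

```text
t 16.6 pos [489.4 402.9 149.5] rpy [1.799e+02 1.000e-01 1.000e+00] gap 85.3 grip 0.0 F [ 0.7 -1.3 -0.6] q [ 35.  14.  82.  -0.  84. 124.]
turn [0.07 0.05 0.05] shift now [ 1.1 -1.2 69.5] shift after turn [ 1.1 -1.1 69.5]
```

```bash
python3 -m jog '[[0,0,0,1.1,-1.1,20,-1],[0,0,0,0,0,30,-1],[0,0,0,0,0,20,-1],[0,0,0,0,0,0,-1],[0,0,0,0,0,0,-1]]'
python3 -m jog '[[0,0,0,0,0,3,-1],[0,0,0,0,0,0,-1]]' 
python3 - <<'E'
from bench import r
import cv2
a=cv2.resize(r.snapshot("side")["pixels"][220:370,220:320,::-1],None,fx=4,fy=4,interpolation=2)
b=cv2.resize(r.snapshot("top")["pixels"][200:300,140:240,::-1],None,fx=3.9,fy=6,interpolation=2)
cv2.imwrite("pics/g8.png",cv2.hconcat([a,b]))
E
python3 go.py 490.5 404 77 0.9
```

```text
time: 17.05
tool_pos: [490.9, 403.7, 80.5]
tcp_rot: [180.0, 0.0, 0.8]
ft_force: [0.8, -0.1, 0.6]
finger_gap: 85.3
grip_force: 0.0
time: 17.25
tool_pos: [491.6, 405.4, 78.7]
tcp_rot: [-179.9, -0.1, 0.9]
ft_force: [0.2, -0.7, -1.0]
finger_gap: 85.2
grip_force: 0.0
t 17.4 pos [491.3 405.4  78.4] rpy [-1.799e+02 -1.000e-01  9.000e-01] gap 85.1 grip 0.0 F [ 0.4 -0.7 -0.1] q [ 35.  17.  86.  -0.  76. 124.]
turn [-0.05 -0.08  0.01] shift now [-0.8  1.4  1.4] shift after turn [-0.8  1.4  1.4]
```

View pics/g8.png

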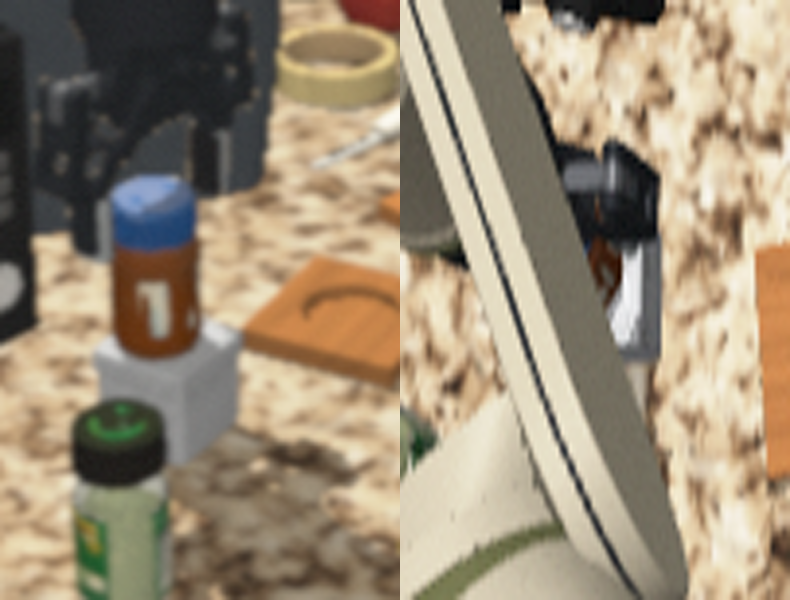

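The fingers straddle the jar, with tips at crop (95,255) and (205,190) and the jar axis midway between them at about (153,220). I'll close.

```bash
python3 -m jog '[[0,0,0,-0.5,1,3,-1],[0,0,0,0,0,0,0],[0,0,0,0,0,0,0.2],[0,0,0,0,0,0,1],[0,0,0,0,0,0,1]]' 25
python3 -m jog '[[0,0,0,0,0,0,1],[0,0,0,0,0,0,1],[0,0,0,0,0,0,1],[0,0,0,0,0,0,1]]'
python3 -m jog '[[0,0,0,0,0,-10,1],[0,0,0,0,0,-15,1],[0,0,0,0,0,-15,1],[0,0,0,0,0,0,1],[0,0,0,0,0,0,1]]'
python3 go.py 469.6 256.1 110 0.9
```

```text
time: 17.85
tool_pos: [490.2, 404.3, 74.4]
tcp_rot: [-180.0, -0.0, 0.9]
ft_force: [-0.3, 0.1, 0.7]
finger_gap: 45.1
grip_force: 25.7
time: 18.25
tool_pos: [490.3, 404.3, 74.3]
tcp_rot: [-180.0, -0.0, 0.9]
ft_force: [-0.3, 1.6, 2.1]
finger_gap: 45.3
grip_force: 25.9
time: 18.75
tool_pos: [490.9, 404.5, 115.5]
tcp_rot: [-179.9, -0.1, 0.9]
ft_force: [-0.5, -0.2, -1.8]
finger_gap: 44.7
grip_force: 25.8
t 18.8 pos [490.9 404.5 115.5] rpy [-1.799e+02 -1.000e-01  9.000e-01] gap 44.7 grip 25.8 F [-0.5 -0.2 -1.8] q [ 35.  15.  84.  -0.  80. 124.]
turn [-0.07 -0.11  0.01] shift now [-23.7 148.1   5.3] shift after turn [-23.6 148.1   5.5]
```

```bash
python3 -m jog '[[0,0,0,-5,27,0,1],[0,0,0,-6,40,0,1],[0,0,0,-6,40,0,1],[0,0,0,-6,30,0,1],[0,0,0,0,10,0,1]]' >/dev/null
python3 -m jog '[[0,0,0,0,0,0,1],[0,0,0,0,0,0,1],[0,0,0,0,0,0,1]]' >/dev/null
python3 go.py 469.6 256.1 32 0.9
```

```text
t 19.6 pos [469.6 257.9 114.2] rpy [-180.   -0.    1.] gap 45.3 grip 26.0 F [ 0.2 -0.6 -1.1] q [ 23.   0. 101.   0.  79. 112.]
turn [-0.02 -0.    0.07] shift now [-0.1  1.8 82.2] shift after turn [-0.1  1.8 82.2]
```

```bash
python3 -m jog '[[0,0,0,0,1.5,25,1],[0,0,0,0,0,35,1],[0,0,0,0,0,20,1],[0,0,0,0,0,0,1],[0,0,0,0,0,0,1]]'
python3 -m jog '[[0,0,0,0,0,5,1],[0,0,0,0,0,0,1],[0,0,0,0,0,3,1],[0,0,0,0,0,0,1]]'
python3 -m jog '[[0,0,0,0,0,3,1],[0,0,0,0,0,0,1]]'
python3 -m jog '[[0,0,0,0,0,2,1],[0,0,0,0,0,0,1]]'
python3 go.py 469.6 256.1 20.3 0.9
```

```text
time: 20.05
tool_pos: [469.4, 256.0, 34.3]
tcp_rot: [180.0, 0.0, 1.0]
ft_force: [-0.6, -0.5, -0.7]
finger_gap: 45.3
grip_force: 26.1
time: 20.45
tool_pos: [469.7, 255.3, 26.4]
tcp_rot: [-180.0, -0.0, 0.9]
ft_force: [-0.0, -0.3, -1.6]
finger_gap: 45.4
grip_force: 26.1
time: 20.65
tool_pos: [469.4, 255.1, 22.9]
tcp_rot: [180.0, 0.0, 0.9]
ft_force: [0.2, 0.1, -1.2]
finger_gap: 45.2
grip_force: 26.1
time: 20.85
tool_pos: [469.4, 255.2, 20.9]
tcp_rot: [180.0, 0.0, 0.9]
ft_force: [0.3, 0.3, -1.2]
finger_gap: 45.0
grip_force: 26.1
t 20.9 pos [469.4 255.2  20.9] rpy [180.    0.    0.9] gap 45.0 grip 26.1 F [ 0.3  0.3 -1.2] q [ 23.   6. 105.   0.  68. 112.]
turn [0.01 0.02 0.01] shift now [ 0.2 -0.9  0.6] shift after turn [ 0.2 -0.9  0.6]
```

Already well past the rim height (28), so it is in the cut-out.

```bash
python3 -m jog '[[0,0,0,0,0,1,1],[0,0,0,0,0,0,1]]'
python3 -m jog '[[0,0,0,0,0,1,1],[0,0,0,0,0,0,1]]'
```

```text
time: 21.05
tool_pos: [469.7, 255.3, 20.4]
tcp_rot: [-180.0, -0.0, 0.9]
ft_force: [0.6, -0.2, -0.4]
finger_gap: 44.9
grip_force: 26.0
time: 21.25
tool_pos: [470.3, 255.6, 20.1]
tcp_rot: [-180.0, -0.1, 0.9]
ft_force: [-0.9, -1.0, 6.4]
finger_gap: 45.0
grip_force: 24.8
```

```bash
python3 -m jog '[[0,0,0,0,0,-1,1],[0,0,0,0,0,0,-1],[0,0,0,0,0,0,-1],[0,0,0,0,0,0,-1],[0,0,0,0,0,0,-1]]'
python3 -m jog '[[0,0,0,0,0,-30,-1],[0,0,0,0,0,-45,-1],[0,0,0,0,0,-25,-1],[0,0,0,0,0,0,-1]]' >/dev/null
python3 -m jog '[[0,0,0,0,35,0,-1],[0,0,0,0,35,0,-1],[0,0,0,0,0,0,-1],[0,0,0,0,0,0,-1]]' >/dev/null
python3 - <<'E'
from bench import r
import cv2
a=cv2.resize(r.snapshot("side")["pixels"][230:380,220:320,::-1],None,fx=4,fy=4,interpolation=2)
b=cv2.resize(r.snapshot("top")["pixels"][210:310,160:260,::-1],None,fx=4,fy=4,interpolation=2)
b=cv2.copyMakeBorder(b,0,200,0,0,0)
cv2.imwrite("pics/g9.png",cv2.hconcat([a,b]))
E
python3 go.py 487 401.8 120 0.9
```

```text
time: 21.75
tool_pos: [469.5, 255.2, 20.1]
tcp_rot: [180.0, 0.0, 0.9]
ft_force: [0.3, -0.6, 0.3]
finger_gap: 85.3
grip_force: 0.0
t 22.6 pos [470.4 185.8 119.7] rpy [-180.     0.     0.9] gap 85.3 grip 0.0 F [-0.1  0.3  0.7] q [ 16.  -4. 105.   0.  79. 105.]
turn [-0.01  0.04  0.02] shift now [  20.  -215.8   -0.3] shift after turn [  20.  -215.8   -0.3]
```

View pics/g9.png

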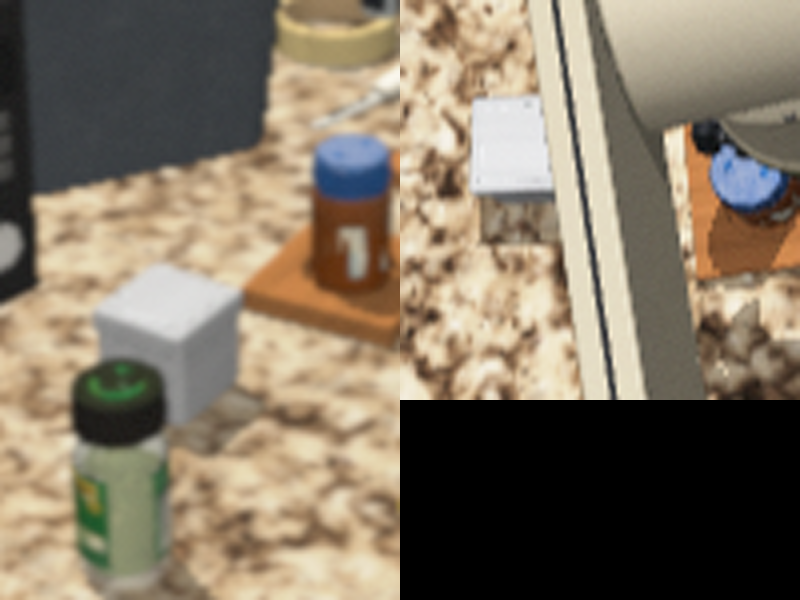

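The brown jar stands in its rest at side crop (352,210), and the caddy's top is fully visible. I'll refine its pose with these corners.

```bash
python3 - <<'E'
from h import *
S=lambda x,y:np.array([(x+.5)/4+219.5,(y+.5)/4+229.5]);T=lambda x,y:np.array([(x+.5)/4+159.5,(y+.5)/4+209.5])
A=lambda x,y:np.array([(x+.5)/3.1+109.5,(y+.5)/3.1+217.5])
fit({"side":dict(enumerate([S(95,312),S(160,265),S(242,298),S(175,340)])),"top":{0:T(74,98),3:T(71,191),1:A(288,48)}},60,60,60,[487,400,0])
fit({"top":{0:T(74,98),3:T(71,191),1:A(288,48)}},60,60,60,[487,400,0])
E
```

```text
[487.1 402.4   1.8] res [-1.6 -1.7 -0.1 -1.8  1.  -2.   0.5 -0.  -0.3 -0.5 -1.3  0.6 -0.2  0.5]
[488.  400.6   3.7] res [ 0.  -0.4 -0.2  0.7  0.1 -0.2]
```

```bash
python3 -m jog '[[0,0,0,4.2,-43.2,0,-1],[0,0,0,4.2,-43.2,0,-1],[0,0,0,4.2,-43.2,0,-1],[0,0,0,4.2,-43.2,0,-1],[0,0,0,4.2,-43.2,0,-1]]' >/dev/null
python3 -m jog '[[0,0,-1,0,0,0,-1],[0,0,0,0,0,0,-1],[0,0,0,0,0,40,-1],[0,0,0,0,0,0,-1],[0,0,0,0,0,0,-1]]'
python3 go.py 487.5 402 -8 2
```

```text
time: 23.65
tool_pos: [487.2, 400.1, 79.4]
tcp_rot: [179.9, 0.2, 1.9]
ft_force: [-0.2, -0.1, -0.0]
finger_gap: 85.2
grip_force: 0.0
t 23.6 pos [487.2 400.1  79.4] rpy [179.9   0.2   1.9] gap 85.2 grip 0.0 F [-0.2 -0.1 -0. ] q [ 35.  17.  87.  -0.  77. 123.]
turn [ 0.11  0.16 -0.13] shift now [ 0.6 -2.  87.4] shift after turn [ 0.4 -1.8 87.4]
```

```bash
python3 -m jog '[[0,0,0,0.5,-2,20,-1],[0,0,0,0,0,25,-1],[0,0,0,0,0,15,-1],[0,0,0,0,0,0,-1],[0,0,0,0,0,0,-1]]'
python3 -m jog '[[0,0,0,0,0,15,-1],[0,0,0,0,0,8,-1],[0,0,0,0,0,4,-1],[0,0,0,0,0,0,-1],[0,0,0,0,0,0,-1]]'
python3 go.py 487.5 402 -8 2
```

```text
time: 24.15
tool_pos: [489.2, 403.7, 21.4]
tcp_rot: [-180.0, -0.0, 1.9]
ft_force: [-0.9, -0.0, 1.0]
finger_gap: 85.4
grip_force: 0.0
time: 24.65
tool_pos: [488.6, 403.6, -6.9]
tcp_rot: [180.0, 0.0, 1.9]
ft_force: [-0.3, -0.2, -0.3]
finger_gap: 85.3
grip_force: 0.0
t 24.6 pos [488.6 403.6  -6.9] rpy [180.    0.    1.9] gap 85.3 grip 0.0 F [-0.3 -0.2 -0.3] q [ 35.  22.  89.   0.  68. 123.]
turn [ 0.01  0.02 -0.08] shift now [-1.2  1.5  1.1] shift after turn [-1.2  1.5  1.1]
```

```bash
python3 -m jog '[[0,0,0,-1,1.5,1,-1],[0,0,0,0,0,0,1],[0,0,0,0,0,0,1],[0,0,0,0,0,0,1],[0,0,0,0,0,0,1]]' 40
python3 -m jog '[[0,0,0,0,0,0,1],[0,0,0,0,0,0,1],[0,0,0,0,0,0,1]]'
python3 -m jog '[[0,0,0,0,0,-10,1],[0,0,0,0,0,-25,1],[0,0,0,0,0,-40,1],[0,0,0,0,0,-40,1],[0,0,0,0,0,-20,1]]'
python3 -m jog '[[0,0,0,0,0,0,1],[0,0,0,0,0,0,1]]'
python3 go.py 477.6 96.8 127 -10.9
```

```text
time: 25.15
tool_pos: [488.2, 402.4, -7.2]
tcp_rot: [-180.0, -0.1, 1.9]
ft_force: [0.8, -0.3, 3.9]
finger_gap: 59.5
grip_force: 43.5
time: 25.45
tool_pos: [488.2, 402.4, -7.2]
tcp_rot: [-180.0, -0.1, 1.9]
ft_force: [0.4, -0.6, 5.7]
finger_gap: 59.3
grip_force: 43.8
time: 25.95
tool_pos: [488.8, 402.9, 131.5]
tcp_rot: [-179.9, -0.2, 1.9]
ft_force: [1.7, 0.3, -1.6]
finger_gap: 59.8
grip_force: 43.7
time: 26.15
tool_pos: [487.2, 401.8, 126.3]
tcp_rot: [180.0, 0.1, 1.9]
ft_force: [-1.3, -0.0, -3.1]
finger_gap: 59.4
grip_force: 43.6
t 26.1 pos [487.2 401.8 126.3] rpy [1.8e+02 1.0e-01 1.9e+00] gap 59.4 grip 43.6 F [-1.3 -0.  -3.1] q [ 35.  15.  84.   0.  81. 123.]
turn [ 0.03  0.05 12.82] shift now [-19.8 304.5  -0.5] shift after turn [ 48.2 301.3  -0.7]
```

```bash
python3 -m jog '[[0,0,6.4,0,0,0,1],[0,0,6.4,0,0,0,1],[0,0,0,5,30,0,1],[0,0,0,7,43,0,1],[0,0,0,7,43,0,1]]' >/dev/null
python3 -m jog '[[0,0,0,7,43,0,1],[0,0,0,7,43,0,1],[0,0,0,7,43,0,1],[0,0,0,5,35,0,1],[0,0,0,3,20,0,1]]' >/dev/null
python3 -m jog '[[0,0,0,0,0,0,1],[0,0,0,0,0,0,1],[0,0,0,0,0,0,1]]' >/dev/null
python3 go.py 478 96.8 15 -10.9
```

```text
t 27.4 pos [477.3  99.1 125.8] rpy [ 1.80e+02  1.00e-01 -1.09e+01] gap 59.6 grip 44.0 F [ 0.4  0.7 -1.6] q [  6.  -8. 107.   0.  80. 107.]
turn [0.01 0.13 0.05] shift now [  1.4   2.1 110.8] shift after turn [  1.1   2.1 110.8]
```

```bash
python3 -m jog '[[0,0,0,1,2,30,1],[0,0,0,0,0,40,1],[0,0,0,0,0,30,1],[0,0,0,0,0,10,1],[0,0,0,0,0,0,1]]' >/dev/null
python3 -m jog '[[0,0,0,0,0,0,1],[0,0,0,0,0,0,1]]'
python3 -m jog '[[0,0,0,0,0,4,1],[0,0,0,0,0,0,1],[0,0,0,0,0,4,1],[0,0,0,0,0,0,1]]'
python3 -m jog '[[0,0,0,0,0,3,1],[0,0,0,0,0,0,1]]'
python3 go.py 478 96.8 -1.2 -10.9
```

```text
time: 28.15
tool_pos: [480.7, 96.7, 19.4]
tcp_rot: [-179.9, -0.2, -10.9]
ft_force: [-0.4, -0.0, -2.6]
finger_gap: 59.7
grip_force: 44.0
time: 28.55
tool_pos: [478.5, 96.2, 8.7]
tcp_rot: [180.0, 0.0, -10.9]
ft_force: [0.2, 0.6, -2.3]
finger_gap: 59.6
grip_force: 44.0
time: 28.75
tool_pos: [478.4, 96.2, 5.7]
tcp_rot: [180.0, 0.0, -10.9]
ft_force: [-0.3, -0.5, -1.6]
finger_gap: 59.4
grip_force: 44.0
t 28.8 pos [478.4  96.2   5.7] rpy [180.    0.  -10.9] gap 59.4 grip 44.0 F [-0.3 -0.5 -1.6] q [  5.   1. 113.   0.  66. 106.]
turn [0.01 0.04 0.02] shift now [-0.5 -0.5  6.9] shift after turn [-0.5 -0.5  6.9]
```

```bash
python3 -m jog '[[0,0,0,0,0,3,1],[0,0,0,0,0,0,1]]'
python3 -m jog '[[0,0,0,0,0,2,1],[0,0,0,0,0,0,1]]'
python3 -m jog '[[0,0,0,0,0,1,1],[0,0,0,0,0,0,1]]'
python3 -m jog '[[0,0,0,0,0,1,1],[0,0,0,0,0,0,1]]'
```

```text
time: 28.95
tool_pos: [478.5, 96.2, 2.7]
tcp_rot: [180.0, 0.0, -10.9]
ft_force: [0.8, -0.2, -2.9]
finger_gap: 59.5
grip_force: 44.0
time: 29.15
tool_pos: [478.6, 96.2, 0.9]
tcp_rot: [180.0, 0.0, -10.9]
ft_force: [-1.1, 0.1, -2.4]
finger_gap: 59.5
grip_force: 44.0
time: 29.35
tool_pos: [478.8, 96.3, 0.1]
tcp_rot: [180.0, 0.0, -10.9]
ft_force: [-0.2, -0.0, -2.1]
finger_gap: 59.6
grip_force: 44.0
time: 29.55
tool_pos: [478.7, 96.3, -0.9]
tcp_rot: [180.0, 0.0, -10.9]
ft_force: [-1.3, 0.5, -2.4]
finger_gap: 59.2
grip_force: 44.0
```

```bash
python3 -m jog '[[0,0,0,0,0,1,1],[0,0,0,0,0,0,1]]'
python3 -m jog '[[0,0,0,0,0,0.5,1],[0,0,0,0,0,0,1]]'
```

```text
time: 29.75
tool_pos: [479.0, 96.3, -1.2]
tcp_rot: [-180.0, -0.0, -10.9]
ft_force: [-2.4, -0.5, 4.2]
finger_gap: 59.5
grip_force: 44.5
time: 29.95
tool_pos: [479.0, 96.3, -1.3]
tcp_rot: [180.0, -0.0, -10.9]
ft_force: [-6.5, -0.1, 10.6]
finger_gap: 59.4
grip_force: 45.3
```

```bash
python3 -m jog '[[0,0,0,0,0,-1.5,1],[0,0,0,0,0,0,-1],[0,0,0,0,0,0,-1],[0,0,0,0,0,0,-1],[0,0,0,0,0,0,-1]]'
python3 -m jog '[[0,0,0,0,0,-25,-1],[0,0,0,0,0,-45,-1],[0,0,0,0,0,-45,-1],[0,0,0,0,0,-45,-1],[0,0,0,0,0,-10,-1]]'
python3 -m jog '[[0,0,0,0,0,0,-1],[0,0,0,0,0,0,-1]]' >/dev/null
python3 go.py 440 -300 170; python3 go.py 200 -560 170
```

```text
time: 30.45
tool_pos: [478.9, 96.2, -0.8]
tcp_rot: [-180.0, -0.0, -10.9]
ft_force: [0.5, -0.4, -0.2]
finger_gap: 85.6
grip_force: 0.0
time: 30.95
tool_pos: [482.2, 96.6, 175.8]
tcp_rot: [-179.8, -0.5, -10.9]
ft_force: [0.7, -0.0, 0.3]
finger_gap: 85.9
grip_force: 0.0
t 31.1 pos [478.2  96.2 167.8] rpy [ 1.80e+02  1.00e-01 -1.09e+01] gap 85.4 grip 0.0 F [ 0.5 -0.1 -0.4] q [  5.  -9. 105.  -0.  85. 106.]
turn [0.02 0.08 0.  ] shift now [ 37.3 396.3  -2. ] shift after turn [ 37.3 396.3  -2.2]
t 31.1 pos [478.2  96.2 167.8] rpy [ 1.80e+02  1.00e-01 -1.09e+01] gap 85.4 grip 0.0 F [ 0.5 -0.1 -0.4] q [  5.  -9. 105.  -0.  85. 106.]
turn [0.02 0.08 0.  ] shift now [-149.3  696.9   -1.6] shift after turn [-149.3  696.9   -2.2]
```

```bash
python3 -m jog '[[0,0,0,4.6,49,0,-1],[0,0,0,4.6,49,0,-1],[0,0,0,4.6,49,0,-1],[0,0,0,4.6,49,0,-1],[0,0,0,4.6,49,0,-1]]' >/dev/null
python3 -m jog '[[0,0,0,4.6,49,0,-1],[0,0,0,4.6,49,0,-1],[0,0,0,4.6,49,0,-1],[0,0,0,-25,40,0,-1],[0,0,0,-25,40,0,-1]]' >/dev/null
python3 -m jog '[[0,0,0,-25,40,0,-1],[0,0,0,-25,40,0,-1],[0,0,0,-25,40,0,-1],[0,0,0,-25,40,0,-1],[0,0,0,-25,40,0,-1]]' 
python3 -m jog '[[0,0,0,0,0,0,-1],[0,0,0,0,0,0,-1],[0,0,0,0,0,0,-1]]' >/dev/null
python3 - <<'E'
from bench import r
import cv2,numpy as np
t=r.snapshot("top")["pixels"][:,:,::-1];s=r.snapshot("side")["pixels"][:,:,::-1]
f=lambda x:cv2.resize(x,None,fx=2,fy=2,interpolation=2)
a=f(t[205:310,220:530]);b=f(s[175:355,270:460])
o=np.zeros((580,640,3),np.uint8);o[:210,:620]=a;o[215:575,:380]=b
cv2.imwrite("pics/end.png",o)
E
```

```text
time: 32.65
tool_pos: [214.1, -537.2, 166.0]
tcp_rot: [-179.8, 0.1, -10.9]
ft_force: [0.6, -1.2, 0.2]
finger_gap: 85.6
grip_force: 0.0
```

View pics/end.png

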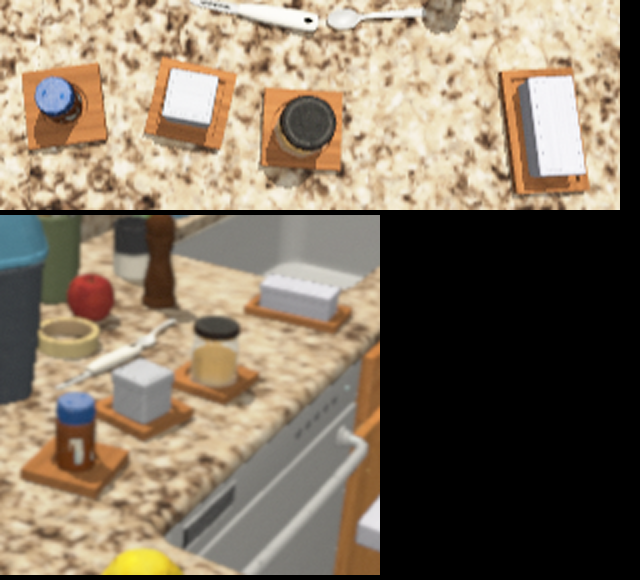

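All four things stand upright in their own rests: brown jar (60,100), caddy (190,97), honey jar (305,125) and tin (552,125) in the top crop. The pepper mill is in its place, the arm is clear, and the force readings showed each thing reaching its floor.

```bash
python3 -c "
from bench import r
print(r.hand_in())"
```

```text
the job is handed in; nothing more can be done
None
```

The job is handed in: all four things stand upright in their own rests, each lowered until the force readings showed it on the floor, and the arm kept clear of the mill and the spice jar, but the hand-in returned no verdict.

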